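Bring the soup pot's zone to boost on a touch-slider induction hob

ROBOT

A 6-joint arm with a two-finger parallel gripper is mounted at the origin on the work surface. World frame = base frame: x ahead of the robot, y to its left, z up, the work surface at z = 0. Lengths are in mm, angles in rad, forces in N, time in s.
With the tool pointing down it reaches from about 300 to 850 mm from the base axis. Payload 4.2 kg.
Tool frame: the origin (TCP) lies midway between the tips of the shut fingers; the grasp point (between the pads) lies 19 mm behind it; z points along the fingers, y is the line along which they close (so a half turn about z gives the same grasp; the last joint's range is limited). The gripper opens to 91 mm and grips with 3 to 60 N. Pads are 32 mm wide; open, the fingers measure 118 mm over their backs; the gripper's body (76 mm by 178 mm) begins 60 mm behind the grasp point.
Start: joints at [-1.302, 0.32, 1.565, -0, 1.257, -0.02], TCP at [163.764, -551.203, 213.976] pointing down, gripper open.
Joint ranges: [-3.11, 3.11], [-0.84, 2.01], [0.21, 2.61], [-1.34, 4.49], [0.05, 2.63], [-2.56, 2.56]. Speed limits (rad/s): [2.57, 2.57, 3.14, 3.14, 3.14, 3.14].

INTERFACE

Orientations are given as a rotation vector (axis times angle).
In Python, from station import manip, capture gives the robot as it stands. The module is installed in compiled form; this text tells all that it offers.
- The arm moves only by the tool move_arm, never from a script. Its argument "moves" is text: rows parted by semicolons, each of 7 numbers parted by spaces: the shift along the tool's x, y, z in m, then the turn, a rotation vector about the tool's x, y, z in degrees, then the opening, from 0 (shut) to 1 (fully open). A call has 1 to 8 rows; each row shifts and turns the commanded pose from where the row before left it, along the tool's axes as they then stand; what a row does not reach is not made up. A row lasts 1/10 s, in which the tool goes at most 50 mm and 8.59 degrees, less where a joint would pass 70% of its speed; a pose out of reach is approached as far as the arm can. A call is refused whole if a number of a shift passes 0.05 or a number of a turn 8.59, either way. A call with a gripper value outside its range is refused whole. The fingers move at their own pace and stop on an object; the grip force is fixed at half the most. Time passes only in rows, so rows that do not move let the fingers close. It gives the time, the measured TCP pose, the force, the opening and the grip force at its end, in the units of the state.
- manip.sense(): the state, without advancing time (a new reading comes with each control period).
- capture(name): name is "scene" or "top" or "wrist"; returns a dict with "frame" (480x640x3 uint8, red, green, blue), "z_map" (480x640 float32, mm along the optical axis (not along the pixel's ray), 0 where there is no reading), "fovy" (degrees; the focal length in pixels is half the picture's height over the tangent of half this angle, whatever the lens; pixels are square), "cx", "cy" (the principal point, pixels), "k1" (the pictures are not rectified: a ray, as slopes to the right and down, at radius r is drawn at 1 + k1 r^2 times it, then the intrinsics apply), "camera_from_world" (4x4, takes a point from world to camera coordinates); the wrist camera has in their place "tool_from_camera" (4x4, takes a point from camera to tool coordinates, whose origin is the TCP and whose axes are the flange's). Camera axes: x right, y down, z forward; pixel columns grow to the right and rows downward; lengths in mm; the calibration is good to about 2 mm. A picture is of the moment at which its call begins: read the wrist's pose just before it.
- manip.hand_in(): hands the job in; it is judged then, once.
The state is a dict: "time": time; "joints": joint angles; "joint_vel": joint speeds; "effort": joint torques, N m; "tcp_pos": TCP position; "eef_rot": TCP orientation; "wrist_force": force on the tool from outside, world axes, zero at the start; "moment": the same for the moment, N m; "opening": finger opening in mm; "grasp_force": force on a finger pad.
Only numpy, scipy, OpenCV 4.12 (cv2) and the standard library are available. Lean on these libraries where they do the work, as an engineer would, in place of code of your own. Each camera call takes 0.05 s, during which the arm holds its last target. There are 200 camera calls.

TASK

Heat the soup: with a fingertip, touch the power key in the middle of the induction hob's front panel, then slide slowly along the slider of the zone that the tall soup pot stands on, from its first, smallest mark through every mark to the last and largest one, touching the glass lightly or skimming just over it. Finish while holding the fingertip there on the largest mark (that is how boost is set). Leave the slider of the shallow pan's zone untouched, do not strike or press the glass hard, and do not move the pots or the things standing around them.

Things in the scene. Friction and masses are not known exactly. Their poses are not given: they have to be found in the camera images.
- hob: two-zone induction hob: fixed, level black-glass slab, 600 mm wide (y), 360 deep (x), hard flat top at z = 65 mm; origin under its centre, on the worktop; x points from the front edge with the touch panel (nearest the robot) to the back, y to the left seen from the robot. Zones centred at x 45, y +150 (left) and -150 mm (right), each set by the slider right in front of it.
- power_key (a point): centre of the power key on the glass, hob x = -135 mm, y = 0: a white 17 mm ring, open at its back, with a short stroke (the small square key 38 mm to each side is not needed). All sensors follow the point midway between the tips of shut, upright fingers, touching or less than about 8 mm above the glass and within about 10 mm of the key or row; 0.2 s is enough
- left_first (a point): on the glass, centre of the first (smallest, leftmost) mark of the left slider. Each slider is a straight row, along the hob's y at x = -135 mm, of ten white bars 15 mm apart and 6 mm wide, growing from 5 to 23 mm long from left to right (y falls from first to last); this one at y = +217.5 mm
- left_last (a point): on the glass, centre of the tenth and last (largest) mark of the left slider, at hob y = +82.5 mm, 135 mm to the right of its first
- right_first (a point): on the glass, centre of the first (smallest, leftmost) mark of the right slider, at hob y = -82.5 mm, its end nearest the power key
- right_last (a point): on the glass, centre of the tenth and last (largest, rightmost) mark of the right slider, at hob y = -217.5 mm. The glass is hard: a blow or push over 60 N is too much, so come down on it slower than 40 mm/s
- pot: tall steel soup pot, lid on with a black knob, 176 mm across, 151 mm high over the knob, two loop handles 25 mm out at the sides (its y); loose on the left or right zone; origin at the centre of its underside
- pan: shallow open steel pan, 200 mm across, 50 mm high, two loop handles 25 mm out at the sides (its y); loose on the other zone; origin at the centre of its underside
- jar: spice jar 48 mm across, 90 mm high, on the worktop in front of the hob's left front corner; origin under its centre
- spoon: wooden spoon 250 mm long lying on the worktop in front of the hob, less than 25 mm high; origin under its middle
- mug: white mug 82 mm across, 92 mm high, standing beside a front corner of the hob; origin under its centre
- mill: dark wooden pepper mill 56 mm across, 160 mm high, standing beside a front corner of the hob; origin under its centre
Not all that is in view belongs to the job. Leave any pink look-alike of the pot alone.

How it is judged:
By the outcome, as a careful person would: the job done as asked, in the order asked, and still so for the second after the job is handed in, while the arm keeps its last pose, push and grip.
It also fails if it takes over 45 s, if anything falls off the work surface, if the arm or the gripper's body presses on something with over 40 N, if the wrist force passes 120 N, or if a joint passes its speed limit or range.

## Working session

There is one attempt and no reset: what is moved stays moved. The work goes in short steps, Python scripts to look and compute and a tool call to move; the robot and the scene stay as the last step left them, time stands still between calls to the robot, and variables do not carry over. Pictures are saved under pics/ and viewed, at most 10 in all, crops included, and the job is handed in when it is done.

Besides the shell and the picture viewer there is one more tool, called after "Emit:" by a JSON object that holds its "op" and its "data", one argument or row to a line. move_arm: Moves the arm, as the interface text tells. Its arguments: {"type":"object","properties":{"moves":{"type":"string"}},"required":["moves"]}

```bash
mkdir -p pics
cat > h.py <<'E'
import numpy as np, cv2, pickle
from station import manip, capture
def save(n):
    c=capture(n); pickle.dump(c,open(n+'.pkl','wb')); cv2.imwrite(f'pics/{n}.png',c['frame'][:,:,::-1]); return c
def K(c):
    f=240/np.tan(np.radians(c['fovy'])/2); return np.array([[f,0,c['cx']],[0,f,c['cy']],[0,0,1]]),np.array([c['k1'],0,0,0.])
def world(c,uv,z=None):
    k,d=K(c); uv=np.atleast_2d(np.float64(uv)); T=np.linalg.inv(c['camera_from_world'])
    r=cv2.undistortPoints(uv[:,None],k,d)[:,0]; r=np.c_[r,np.ones(len(r))]
    if z is None:
        i=np.round(uv).astype(int); p=r*c['z_map'][i[:,1],i[:,0]][:,None]; return p@T[:3,:3].T+T[:3,3]
    w=r@T[:3,:3].T; return T[:3,3]+w*((z-T[2,3])/w[:,2])[:,None]
def project(c,P):
    k,d=K(c); P=np.atleast_2d(np.float64(P)); M=c['camera_from_world']
    q=P@M[:3,:3].T+M[:3,3]; return cv2.projectPoints(q,np.zeros(3),np.zeros(3),k,d)[0][:,0]
E
python3 - <<'E'
from h import *
for n in('scene','top'):
    c=save(n); print(n,c['fovy'],c['k1'],np.linalg.inv(c['camera_from_world'])[:3,3])
s=manip.sense(); print(s)
E
```

```text
scene 53.50949327441911 -0.12216416369077839 [1079.77625973  237.10167793  946.90451951]
top 48.633616582025724 -0.056164558890207425 [ 387.4435349    20.23349944 1399.86793337]
{'time': 0.1, 'joints': array([-1.30201931e+00,  3.20211202e-01,  1.56554684e+00,  1.79301679e-05,
        1.25741750e+00, -2.00257565e-02]), 'joint_vel': array([ 0.00072126, -0.0016457 , -0.00251281, -0.00020176, -0.00075322,
       -0.00057793]), 'effort': array([ 1.07976910e-03, -4.13332665e+01, -2.32509255e+01,  7.30034150e-02,
        4.21612489e-02, -4.85714611e-05]), 'tcp_pos': array([ 163.63356129, -550.74896204,  213.21795331]), 'eef_rot': array([-3.10734049e+00, -4.51840481e-01,  2.81729802e-04]), 'wrist_force': array([-0.27994163,  0.53786125,  0.54238114]), 'moment': array([-0.00084183, -0.03076211, -0.00103409]), 'grasp_force': 0.0, 'opening': 91.11970411463984}
```

View pics/scene.png

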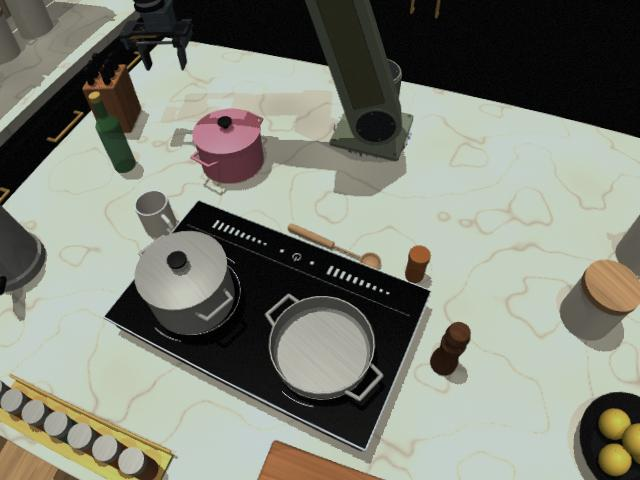

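View pics/top.png

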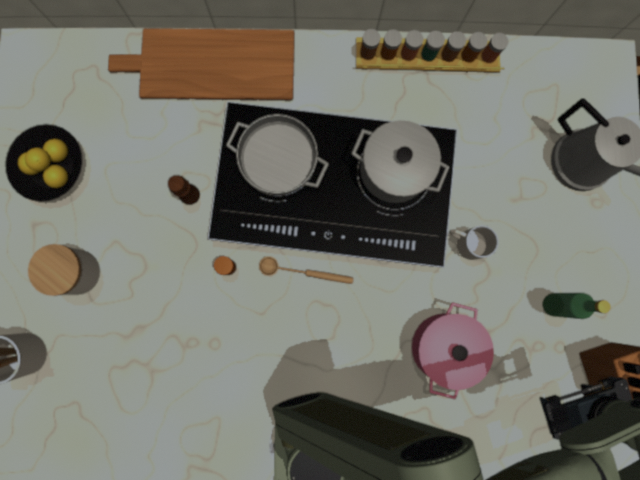

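The top view shows the steel pot at (401,157) on the right zone and the pan at (277,155) on the left. The power key is at (328,236). The right slider runs from (361,240) to (414,245), and the left one from (243,225) to (296,231). The pink look-alike is at (455,350), off the hob. In the scene view the key is at (297,257), and the large bars of the right slider are near (217,224).

So the slider I want is the right one; the left slider and the two square keys could be mistaken for it.

```bash
cat > fit.py <<'E'
from h import *
from scipy.optimize import least_squares
def blobs(c,box,th=90):
    x0,y0,x1,y1=box; g=cv2.cvtColor(c['frame'],cv2.COLOR_RGB2GRAY)[y0:y1,x0:x1]
    m=(g>th).astype(np.uint8); n,l,s,ce=cv2.connectedComponentsWithStats(m,connectivity=4)
    out=[]
    for i in range(1,n):
        if 2<=s[i,4]<150:
            v,u=np.where(l==i); w=g[v,u].astype(float); out.append([x0+(u*w).sum()/w.sum(),y0+(v*w).sum()/w.sum()])
    return np.array(out)
M=np.array([[-135,s-15*i] for s in(217.5,-82.5) for i in range(10)]+[[-135,38],[-135,-38],[-135,0]],float)
def hob(p,m): 
    c,s=np.cos(p[2]),np.sin(p[2]); return m@np.array([[c,s],[-s,c]])+p[:2]
def fit(w,p0):
    w=w[:,:2]
    f=lambda p:np.minimum(np.linalg.norm(w[:,None]-hob(p,M)[None],axis=2).min(1),8)
    p=p0
    for _ in range(3): p=least_squares(f,p,x_scale=[1,1,.01],loss='soft_l1').x
    return p,f(p)
E
python3 - <<'E'
from fit import *
c=pickle.load(open('top.pkl','rb')); s=pickle.load(open('scene.pkl','rb'))
key=world(c,[[328,236],[243,225],[414,245]],65); print('top ends',key.round(1), world(c,[[328,228],[336,210],[300,215]]).round(1))
print('scene ends',world(s,[[297,257],[217,224],[386,292]],65).round(1), world(s,[[270,260],[310,290]]).round(1))
d=key[1]-key[2]; a=np.arctan2(-d[0],d[1])
p0=np.r_[key[0,:2]+135*np.array([np.cos(a),np.sin(a)]),a]; print(p0)
for n,cc,boxes in(('top',c,[(235,218,302,242),(308,230,350,242),(352,234,420,255)]),('scene',s,[(205,215,272,250),(275,244,320,270),(322,262,395,298)])):
    b=np.vstack([blobs(cc,x) for x in boxes]); w=world(cc,b,65); p,r=fit(w,p0); print(n,len(b),p,np.sort(r).round(1))
    print(' key,first,last',hob(p,np.array([[-135,0],[-135,-82.5],[-135,-217.5]])).round(1).tolist())
# pot, mug heights
print('mug top',world(c,[[480,232]]),'jar',world(c,[[224,265]]),'mill',world(c,[[178,184]]),'pot knob',world(c,[[404,155]]),'pot handle',world(c,[[363,140],[441,180]]),'pan',world(c,[[277,150]]), 'spoon',world(c,[[330,276],[268,266]]))
i=cv2.resize(c['frame'][200:290,205:505,::-1],None,fx=2.6,fy=2.6,interpolation=cv2.INTER_CUBIC); cv2.imwrite('pics/crop.png',i)
E
```

```text
top ends [[ 533.3  -28.1   65. ]
 [ 557.9  187.5   65. ]
 [ 513.7 -246.4   65. ]] [[553.8 -27.9  63.6]
 [600.1 -47.6  64.8]
 [585.4  43.6  67.2]]
scene ends [[ 535.6  -25.5   65. ]
 [ 511.3 -240.3   65. ]
 [ 556.3  186.5   65. ]] [[565.2 -78.4  68.1]
 [607.3  32.7  67.9]]
[ 6.67556439e+02 -4.17390079e+01 -1.01558272e-01]
top 23 [ 6.70661826e+02 -4.15577138e+01 -1.05078574e-01] [0.1 0.1 0.1 0.2 0.3 0.3 0.3 0.3 0.3 0.4 0.4 0.4 0.4 0.4 0.4 0.5 0.6 0.7
 0.7 0.7 0.8 0.9 7.2]
 key,first,last [[536.4, -27.4], [527.8, -109.4], [513.6, -243.7]]
scene 29 [ 6.68542606e+02 -4.16152182e+01 -1.03853218e-01] [0.1 0.2 0.2 0.3 0.3 0.3 0.3 0.3 0.3 0.3 0.4 0.4 0.4 0.5 0.5 0.5 0.6 0.6
 0.6 0.7 0.7 0.7 6.3 7.2 7.9 8.  8.  8.  8. ]
 key,first,last [[534.3, -27.6], [525.7, -109.7], [511.7, -243.9]]
mug top [[ 555.82009006 -432.88130652   14.29550275]] jar [[454.62814042 228.65456875  89.82821376]] mill [[641.83948085 333.10034554 158.61164829]] pot knob [[ 705.70192125 -194.24371724  216.11602605]] pot handle [[ 781.76790744 -114.82305103   72.04312062]
 [ 660.58182482 -291.85101926  164.61977113]] pan [[750.81581802 104.96008942  74.81629585]] spoon [[433.70968676 -36.01151832  22.60633698]
 [458.18982312 126.54227719   3.85019911]]
```

View pics/crop.png

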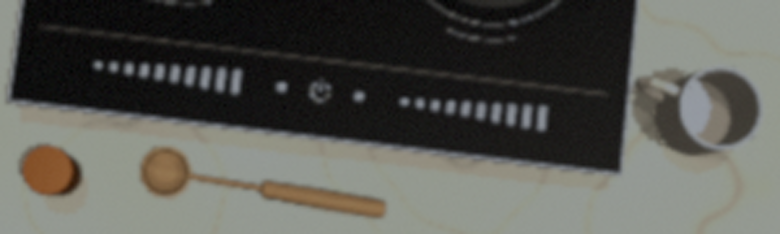

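The crop shows the power key at crop (320,90) between two small square keys. To its right, the slider grows from (404,101) to (543,118), so that is the pot's slider. Its left end is the first mark. The two views agree within 2 mm: key ≈ (535.3, -27.5), first ≈ (526.8, -109.5), last ≈ (512.7, -243.8), glass z ≈ 65.

First I shut the fingers, rise and align with the hob.

Emit:
{"op": "move_arm", "data": {
  "moves": "0 0 -0.02 0 0 7.51 0; 0 0 -0.02 0 0 7.51 0; 0 0 -0.02 0 0 7.51 0; 0 0 0 0 0 0 0; 0 0 0 0 0 0 0"
}}

```text
time: 0.6
tcp_pos: [163.7, -550.9, 273.3]
eef_rot: [-3.137, 0.16, 0.0]
wrist_force: [0.6, -0.5, -0.5]
opening: 53.8
grasp_force: 0.0
```

```bash
cat > d.py <<'E'
from h import *
from scipy.spatial.transform import Rotation as R
T={'key':[535.3,-27.5,65],'first':[526.8,-109.5,65],'last':[512.7,-243.8,65]}
def deltas():
    s=manip.sense(); r=R.from_rotvec(s['eef_rot'])
    print(s['time'],s['tcp_pos'].round(1),'F',s['wrist_force'].round(1),'open',round(s['opening'],1),'tilt',np.degrees(np.arccos(-r.as_matrix()[2,2])).round(2),'toolx',r.as_matrix()[:,0].round(3))
    for n,t in T.items(): print(n,r.inv().apply(np.array(t)-s['tcp_pos']).round(1))
if __name__=='__main__': deltas()
E
python3 - <<'E'
from d import *
deltas()
c=pickle.load(open('top.pkl','rb'))
v,u=np.mgrid[300:400:2,412:500:2]; w=world(c,np.c_[u.ravel(),v.ravel()]); w=w[w[:,2]>60]; print('pink',w.min(0),w.max(0))
v,u=np.mgrid[222:262:2,448:500:2]; w=world(c,np.c_[u.ravel(),v.ravel()]); w=w[w[:,2]>70]; print('mug',w.min(0),w.max(0))
E
```

```text
0.6 [ 163.7 -550.9  273.3] F [ 0.6 -0.5 -0.5] open 53.8 tilt 0.04 toolx [ 0.995 -0.102 -0.   ]
key [ 316.6 -558.3  208.6]
first [ 316.5 -475.9  208.5]
last [ 316.1 -340.8  208.4]
pink [ 138.44923669 -425.94898679   61.67492119] [ 387.4435349    20.23349944 1399.86793337]
mug [ 387.4435349  -448.57436616   70.85686273] [ 562.03604432   20.23349944 1399.86793337]
```

Emit:
{"op": "move_arm", "data": {
  "moves": "0.02 -0.035 0 0 0 0 0; 0.02 -0.035 0 0 0 0 0; 0.02 -0.035 0 0 0 0 0; 0.02 -0.035 0 0 0 0 0; 0.02 -0.035 0 0 0 0 0; 0.02 -0.035 0 0 0 0 0; 0.02 -0.035 0 0 0 0 0; 0.02 -0.035 0 0 0 0 0"
}}

```text
time: 1.4
tcp_pos: [352.1, -287.4, 272.3]
eef_rot: [-3.136, 0.16, 0.004]
wrist_force: [0.2, -1.0, -1.1]
opening: 0.4
grasp_force: 0.0
```

Emit:
{"op": "move_arm", "data": {
  "moves": "0.02 -0.035 0 0 0 0 0; 0.02 -0.035 0 0 0 0 0; 0.02 -0.035 0 0 0 0 0; 0.02 -0.035 0 0 0 0 0; 0.02 -0.035 0 0 0 0 0; 0.02 -0.035 0 0 0 0 0; 0.02 -0.035 0 0 0 0 0; 0 0 0 0 0 0 0"
}}

```text
time: 2.2
tcp_pos: [518.2, -56.8, 271.7]
eef_rot: [-3.136, 0.153, 0.004]
wrist_force: [-0.2, -0.5, 0.5]
opening: 0.1
grasp_force: 0.0
```

Run:
```python
from d import *
from fit import *
deltas(); s=manip.sense(); c=save('wrist')
A=np.eye(4); A[:3,:3]=R.from_rotvec(s['eef_rot']).as_matrix(); A[:3,3]=s['tcp_pos']
c['camera_from_world']=np.linalg.inv(A@c['tool_from_camera']); pickle.dump(c,open('wrist1.pkl','wb'))
print(A@c['tool_from_camera'])
print(project(c,list(T.values())).round(0))
```

```text
2.2 [518.2 -56.8 271.7] F [-0.2 -0.5  0.5] open 0.1 tilt 0.18 toolx [ 0.995 -0.097 -0.003]
key [ 14.7 -30.4 206.7]
first [ 14.2  52.  206.5]
last [ 13.2 187.1 206.3]
[[-9.70644775e-02 -9.50378896e-01 -2.95564613e-01  6.02413451e+02]
 [-9.95275753e-01  9.20412409e-02  3.08963510e-02 -6.61854691e+01]
 [-2.15910627e-03  2.97167231e-01 -9.54823007e-01  4.42709318e+02]
 [ 0.00000000e+00  0.00000000e+00  0.00000000e+00  1.00000000e+00]]
[[283. 184.]
 [376. 184.]
 [528. 185.]]
```

View pics/wrist.png

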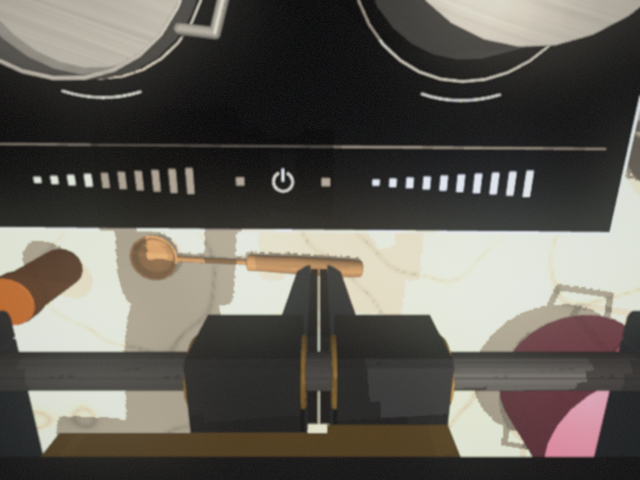

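The wrist view shows the key at (283,182), the first mark of the right slider at (376,183) and its last at (528,184). My predictions fall within 2 px of all three. Next I go above the key and part of the way down.

Emit:
{"op": "move_arm", "data": {
  "moves": "0.008 -0.015 0.02 0 0 0 0; 0.008 -0.015 0.03 0 0 0 0; 0 0 0.04 0 0 0 0; 0 0 0.04 0 0 0 0; 0 0 0.03 0 0 0 0; 0 0 0.015 0 0 0 0; 0 0 0 0 0 0 0; 0 0 0 0 0 0 0"
}}

```text
time: 3.05
tcp_pos: [535.4, -33.0, 98.9]
eef_rot: [3.137, -0.164, -0.001]
wrist_force: [-0.5, 0.6, 0.4]
opening: 0.7
grasp_force: 0.0
```

```bash
python3 d.py
```

```text
3.05 [535.4 -33.   98.9] F [-0.5  0.6  0.4] open 0.7 tilt 0.05 toolx [ 0.995 -0.104 -0.001]
key [-0.6 -5.5 33.9]
first [-0.5 77.  33.9]
last [ -0.5 212.   34. ]
```

Emit:
{"op": "move_arm", "data": {
  "moves": "0.0 -0.003 0.003 0 0 0 0; 0 -0.0025 0.003 0 0 0 0; 0 0 0.003 0 0 0 0; 0 0 0.003 0 0 0 0; 0 0 0.003 0 0 0 0; 0 0 0.003 0 0 0 0; 0 0 0.003 0 0 0 0; 0 0 0.003 0 0 0 0"
}}

```text
time: 3.85
tcp_pos: [536.5, -26.7, 74.7]
eef_rot: [3.137, -0.164, -0.0]
wrist_force: [-0.2, 0.2, 0.5]
opening: 0.7
grasp_force: 0.0
```

Emit:
{"op": "move_arm", "data": {
  "moves": "0 0 0.001 0 0 0 0; 0 0 0.001 0 0 0 0; 0 0 0.001 0 0 0 0; 0 0 0.001 0 0 0 0; 0 0 0.001 0 0 0 0; 0 0 0 0 0 0 0; 0 0 0 0 0 0 0"
}}

```text
time: 4.55
tcp_pos: [536.5, -26.7, 70.0]
eef_rot: [3.137, -0.164, 0.0]
wrist_force: [-0.4, -0.1, -0.2]
opening: 0.3
grasp_force: 0.0
```

```bash
python3 d.py
```

```text
4.55 [536.5 -26.7  70. ] F [-0.4 -0.1 -0.2] open 0.3 tilt 0.01 toolx [ 0.995 -0.104  0.   ]
key [-1.1  0.9  5. ]
first [-1.  83.3  5. ]
last [ -1.  218.4   5. ]
```

Emit:
{"op": "move_arm", "data": {
  "moves": "0 0 0.001 0 0 0 0; 0 0 0.001 0 0 0 0; 0 0 0.001 0 0 0 0; 0 0 0.0005 0 0 0 0; 0 0 0 0 0 0 0; 0 0 0 0 0 0 0"
}}

```text
time: 5.15
tcp_pos: [536.5, -26.7, 66.4]
eef_rot: [3.137, -0.164, 0.0]
wrist_force: [0.2, 0.6, 0.2]
opening: 0.3
grasp_force: 0.0
```

Emit:
{"op": "move_arm", "data": {
  "moves": "0 0 0.0005 0 0 0 0; 0 0 0.0005 0 0 0 0; 0 0 0.0005 0 0 0 0; 0 0 0 0 0 0 0"
}}

```text
time: 5.55
tcp_pos: [536.5, -26.7, 65.3]
eef_rot: [3.137, -0.164, 0.0]
wrist_force: [-1.2, 0.5, 4.5]
opening: 0.3
grasp_force: 1.9
```

Light contact at z 65.3 with 4.5 N, so the key is touched. Now lift clear, cross over and descend onto the first mark.

Emit:
{"op": "move_arm", "data": {
  "moves": "0 0 -0.005 0 0 0 0; 0 0 -0.01 0 0 0 0; 0 0 -0.015 0 0 0 0; 0 0.02 0 0 0 0 0; 0 0.025 0 0 0 0 0; 0 0.02 0 0 0 0 0; 0 0.014 0 0 0 0 0; 0 0.003 0 0 0 0 0"
}}

```text
time: 6.35
tcp_pos: [528.0, -109.5, 95.4]
eef_rot: [3.137, -0.167, 0.001]
wrist_force: [0.6, 0.3, 0.9]
opening: 0.8
grasp_force: 0.0
```

Emit:
{"op": "move_arm", "data": {
  "moves": "0 0 0.003 0 0 0 0; 0 0 0.003 0 0 0 0; 0 0 0.003 0 0 0 0; 0 0 0.003 0 0 0 0; 0 0 0.003 0 0 0 0; 0 0 0.003 0 0 0 0; 0 0 0 0 0 0 0"
}}

```text
time: 7.05
tcp_pos: [527.6, -108.1, 76.4]
eef_rot: [-3.137, 0.164, 0.002]
wrist_force: [0.1, -0.4, 0.2]
opening: 0.6
grasp_force: 0.0
```

```bash
python3 d.py
```

```text
7.05 [ 527.6 -108.1   76.4] F [ 0.1 -0.4  0.2] open 0.6 tilt 0.06 toolx [ 0.995 -0.104 -0.001]
key [ -0.7 -80.9  11.4]
first [-0.6  1.5 11.4]
last [ -0.7 136.6  11.4]
```

Emit:
{"op": "move_arm", "data": {
  "moves": "0 0.001 0.002 0 0 0 0; 0 0 0.002 0 0 0 0; 0 0 0.002 0 0 0 0; 0 0 0.002 0 0 0 0; 0 0 0.0015 0 0 0 0; 0 0 0 0 0 0 0; 0 0 0 0 0 0 0; 0 0 0 0 0 0 0"
}}

```text
time: 7.85
tcp_pos: [527.9, -109.3, 67.5]
eef_rot: [3.137, -0.164, 0.0]
wrist_force: [0.1, 0.6, 0.2]
opening: 0.3
grasp_force: 0.0
```

At the first mark, 2.2 mm over the glass. Slide slowly at 30 mm/s.

Emit:
{"op": "move_arm", "data": {
  "moves": "0 0.003 0 0 0 0 0; 0 0.003 0 0 0 0 0; 0 0.003 0 0 0 0 0; 0 0.003 0 0 0 0 0; 0 0.003 0 0 0 0 0; 0 0.003 0 0 0 0 0; 0 0.003 0 0 0 0 0; 0 0.003 0 0 0 0 0"
}}

```text
time: 8.65
tcp_pos: [525.3, -133.4, 67.4]
eef_rot: [3.137, -0.164, 0.0]
wrist_force: [-0.2, -0.3, -0.1]
opening: 0.5
grasp_force: 0.0
```

Emit:
{"op": "move_arm", "data": {
  "moves": "0 0.003 0 0 0 0 0; 0 0.003 0 0 0 0 0; 0 0.003 0 0 0 0 0; 0 0.003 0 0 0 0 0; 0 0.003 0 0 0 0 0; 0 0.003 0 0 0 0 0; 0 0.003 0 0 0 0 0; 0 0.003 0 0 0 0 0"
}}

```text
time: 9.45
tcp_pos: [522.8, -157.2, 67.5]
eef_rot: [3.137, -0.164, 0.0]
wrist_force: [0.1, 0.2, 0.1]
opening: 0.9
grasp_force: 0.0
```

```bash
python3 d.py
```

```text
9.45 [ 522.8 -157.2   67.5] F [0.1 0.2 0.1] open 0.9 tilt 0.01 toolx [ 0.995 -0.104  0.   ]
key [  -1.1 -130.3    2.5]
first [ -1.  -47.9   2.5]
last [-1.  87.1  2.5]
```

Emit:
{"op": "move_arm", "data": {
  "moves": "0 0.003 0 0 0 0 0; 0 0.003 0 0 0 0 0; 0 0.003 0 0 0 0 0; 0 0.003 0 0 0 0 0; 0 0.003 0 0 0 0 0; 0 0.003 0 0 0 0 0; 0 0.003 0 0 0 0 0; 0 0.003 0 0 0 0 0"
}}

```text
time: 10.25
tcp_pos: [520.3, -181.1, 67.4]
eef_rot: [3.137, -0.164, 0.0]
wrist_force: [-0.2, -0.7, -0.3]
opening: 0.4
grasp_force: 0.0
```

Emit:
{"op": "move_arm", "data": {
  "moves": "0 0.003 0 0 0 0 0; 0 0.003 0 0 0 0 0; 0 0.003 0 0 0 0 0; 0 0.003 0 0 0 0 0; 0 0.003 0 0 0 0 0; 0 0.003 0 0 0 0 0; 0 0.003 0 0 0 0 0; 0 0.003 0 0 0 0 0"
}}

```text
time: 11.05
tcp_pos: [517.8, -205.0, 67.4]
eef_rot: [3.137, -0.164, 0.0]
wrist_force: [-0.1, -0.5, 0.6]
opening: 0.0
grasp_force: 0.0
```

Emit:
{"op": "move_arm", "data": {
  "moves": "0 0.003 0 0 0 0 0; 0 0.003 0 0 0 0 0; 0 0.003 0 0 0 0 0; 0 0.003 0 0 0 0 0; 0 0.003 0 0 0 0 0; 0 0.003 0 0 0 0 0; 0 0.003 0 0 0 0 0; 0 0.003 0 0 0 0 0"
}}

```text
time: 11.85
tcp_pos: [515.3, -228.9, 67.5]
eef_rot: [3.137, -0.164, 0.0]
wrist_force: [-0.0, 0.4, -0.9]
opening: 0.6
grasp_force: 0.0
```

Emit:
{"op": "move_arm", "data": {
  "moves": "0 0.003 0 0 0 0 0; 0 0.003 0 0 0 0 0; 0 0.003 0 0 0 0 0; 0 0.003 0 0 0 0 0; 0 0.003 0 0 0 0 0; 0 0 0 0 0 0 0; 0 0 0 0 0 0 0; 0 0 0 0 0 0 0"
}}

```text
time: 12.65
tcp_pos: [513.8, -243.4, 67.4]
eef_rot: [-3.137, 0.164, -0.0]
wrist_force: [-0.0, 0.4, 0.6]
opening: 0.3
grasp_force: 0.0
```

Run:
```python
from d import *
deltas(); save('scene')
```

```text
12.65 [ 513.8 -243.4   67.4] F [-0.   0.4  0.6] open 0.3 tilt 0.0 toolx [ 0.995 -0.104  0.   ]
key [  -1.1 -217.     2.4]
first [  -1.  -134.6    2.4]
last [-1.   0.5  2.4]
```

View pics/scene.png

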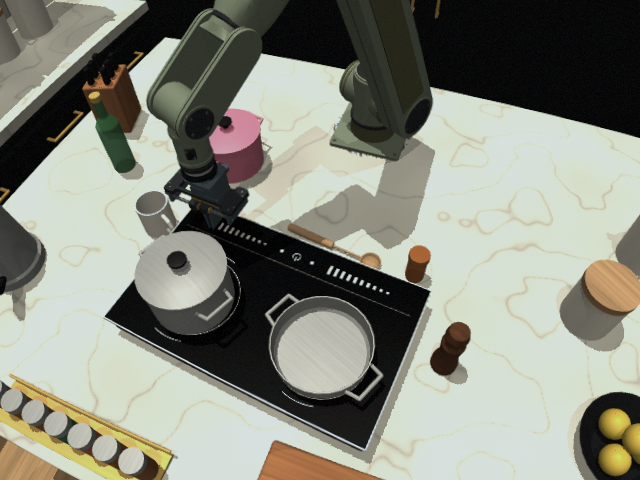

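The fingertip is at about (213,224), over the last and largest mark. The pots, mug, spoon, jar and mill are where they were. I hold a moment longer, then hand in.

Emit:
{"op": "move_arm", "data": {
  "moves": "0 0.0005 0 0 0 0 0; 0 0 0 0 0 0 0; 0 0 0 0 0 0 0; 0 0 0 0 0 0 0; 0 0 0 0 0 0 0; 0 0 0 0 0 0 0; 0 0 0 0 0 0 0; 0 0 0 0 0 0 0"
}}

```text
time: 13.5
tcp_pos: [513.7, -244.0, 67.5]
eef_rot: [3.137, -0.164, 0.0]
wrist_force: [-0.2, 0.3, 0.7]
opening: 0.7
grasp_force: 0.0
```

```bash
python3 -c "
from d import *
deltas(); print(manip.hand_in())"
```

```text
13.5 [ 513.7 -244.    67.5] F [-0.2  0.3  0.7] open 0.7 tilt 0.01 toolx [ 0.995 -0.104  0.   ]
key [  -1.1 -217.6    2.4]
first [  -1.  -135.2    2.4]
last [-1.  -0.1  2.5]
the job is handed in; nothing more can be done
None
```

The job is handed in at 13.5 s: I touched the power key lightly (4.5 N), then slid along the right slider (the soup pot's zone) from first to last mark, about 2 mm over the glass, and the fingertip is held on the largest mark; the hand-in gave no verdict.

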